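Log a mended mallet on the drum tally counter

TASK

One more mallet is mended, so log it on the tally counter with the round drum case: swing its sprung lever clockwise (seen from above) all the way to its stop, keep it there a moment, then let go so that it springs fully back. Do not work the lever of the other, square-cased counter.

Things in the scene. Friction and masses are not known exactly. Their poses are not given: they have to be found in the camera images.
- drum_counter: The fixed counter to work: round grey drum case, 94 mm diameter, top 50 mm above the shelf, on a 120 mm square flange. Origin: centre of its underside on the shelf, right below the lever's vertical pivot; z up. Its front (three blank white number wheels) faces its -x; a reset knob juts to +y. Place and yaw vary. A like counter with a SQUARE 94 mm case stands 0.28 to 0.46 m to its left or right.
- drum_lever (a joint): Its lever, rad: 0 at rest, growing clockwise seen from above, hard stop at 1.10. Flat steel arm 12 mm wide, 55 to 59 mm above the shelf, from the pivot over the case's front edge. At rest it points 212 degrees counter-clockwise from the counter's +x axis (front, towards -y), at the stop 149 degrees. A spring returns it: 1.2 N at the pin at rest, 3.8 N at the stop.
- drum_pin (a point): Centre of the top of the drum lever's upright black pin: round, 14 mm in diameter, from the arm (59 mm above the shelf) up to 94 mm above the shelf, axis 85 mm from the pivot. It can be pushed from its side or pinched from above; nothing within reach of the swing stands higher than 94 mm.
- box_lever (a joint): Lever of the square-cased counter, rad; same lever, height and spring as the other: 0 at rest, stop at 1.10. To be left at rest.
Things that resemble listed ones, but are neither listed nor needed, are in the scene too. What is shaped like the part that bears box_lever but green or orange is not meant. What is shaped like the drum_counter but green or yellow is not meant.

How it is judged:
By the outcome, as a careful person would: the job done as asked, in the order asked, and still so for the second after the job is handed in, with the robot touching nothing.
It also fails if it takes over 29 s, if anything falls off the work surface, if the arm or the gripper's body presses on something with over 40 N, if the wrist force passes 120 N, or if a joint passes its speed limit or range.

ROBOT

A 6-joint arm with a two-finger parallel gripper is mounted at the origin on the work surface. World frame = base frame: x ahead of the robot, y to its left, z up, the work surface at z = 0. Lengths are in m, angles in rad, forces in N, time in s.
With the tool pointing down it reaches from about 0.25 to 0.775 m from the base axis. Payload 4 kg.
Tool frame: the origin (TCP) lies at the very end of the fingers, on their centre line; the grasp point (between the pads) lies 19 mm behind it; z points along the fingers, y is the line along which they close (so a half turn about z gives the same grasp; the last joint's range is limited). The gripper opens to 94 mm and grips with 3 to 60 N. Pads are 16 mm wide; open, the fingers measure 119 mm over their backs; the gripper's body (75 mm by 177 mm) begins 78 mm behind the grasp point.
Start: joints at [1.221, 0.087, 1.371, -0, 1.684, -0.103], TCP at [0.134, 0.533, 0.206] pointing down, gripper open.
Joint ranges: [-3.1, 3.1], [-0.76, 2.03], [0.27, 2.55], [-1.08, 4.22], [0.17, 2.65], [-2.57, 2.57]. Speed limits (rad/s): [2.79, 2.79, 3.14, 3.14, 3.14, 3.14].

INTERFACE

Orientations are given as [roll, pitch, yaw] about the fixed x, y, z axes, in that order (R = Rz(yaw) Ry(pitch) Rx(roll)).
In Python, from bench import robot, vision gives the robot as it stands.
- The arm moves only by the shell command python3 -m crank 'ROWS'. ROWS is JSON, a list of rows, each a list of 3 entries, a list of its own where there are three numbers: the closure, from 0 (fully open) to 1 (shut), then the shift along the tool's x, y, z in m, then the turn, a rotation vector about the tool's x, y, z in degrees. A call has 1 to 8 rows; each row shifts and turns the commanded pose from where the row before left it, along the tool's axes as they then stand; what a row does not reach is not made up. A row lasts 1/10 s, in which the tool goes at most 50 mm and 8.59 degrees, less where a joint would pass 70% of its speed; a pose out of reach is approached as far as the arm can. A call with a gripper value outside its range is refused whole. The fingers move at their own pace and stop on an object; the grip force is fixed at half the most. Time passes only in rows, so rows that do not move let the fingers close. It gives the time, the measured TCP pose, the force, the opening and the grip force at its end, in the units of the state.
- robot.get_obs(): the state, without advancing time (a new reading comes with each control period).
- vision.snapshot(name): name is "scene" or "top"; returns a dict with "color" (420x560x3 uint8, red, green, blue), "z_map" (420x560 float32, m along the optical axis (not along the pixel's ray), 0 where there is no reading), "fx", "fy", "cx", "cy" (pixels), "R" (3x3) and "t" (3): a world point X has camera coordinates R X + t. Camera axes: x right, y down, z forward; pixel columns grow to the right and rows downward; lengths in m; the calibration is good to about 2 mm. A picture is of the moment at which its call begins.
- robot.close_job(): hands the job in; it is judged then, once.
The state is a dict: "time": time; "joint_positions": joint angles; "qvel": joint speeds; "joint_torque": joint torques, N m; "tool_pos": TCP position; "ee_rot": TCP orientation; "wrist_force": force on the tool from outside, world axes, zero at the start; "wrist_torque": the same for the moment, N m; "width": finger opening in m; "finger_force": force on a finger pad.
Only numpy, scipy, OpenCV 4.12 (cv2) and the standard library are available. Lean on these libraries where they do the work, as an engineer would, in place of code of your own. Each camera call takes 0.05 s, during which the arm holds its last target. There are 200 camera calls.

## Working session

There is one attempt and no reset: what is moved stays moved. The work goes in short steps, Python scripts to look and compute and a shell command to move; the robot and the scene stay as the last step left them, time stands still between calls to the robot, and variables do not carry over. Pictures are saved under pics/ and viewed, at most 10 in all, crops included, and the job is handed in when it is done.

```bash
mkdir -p pics; python3 - <<'E'
from bench import robot, vision
import cv2,numpy as np
for n in("scene","top"):
    s=vision.snapshot(n); cv2.imwrite(f"pics/{n}1.png",cv2.cvtColor(s["color"],cv2.COLOR_RGB2BGR)); np.savez(f"{n}1.npz",**s)
    print(n,s["fx"],s["cx"],s["cy"],-s["R"].T@s["t"])
print(robot.get_obs())
E
```

```text
scene 470.11398900782126 270.0944268539222 213.385072196125 [ 1.05398693 -0.65127429  0.76438319]
top 479.7119388404103 283.4715268012427 214.34905762149506 [ 0.54175769 -0.02013085  1.29564731]
{'time': 0.1, 'joint_positions': array([ 1.22089566e+00,  8.78881407e-02,  1.37205052e+00,  4.32167152e-06,
        1.68360810e+00, -1.03060577e-01]), 'qvel': array([ 1.79754253e-04, -1.27791959e-03, -3.92526537e-03, -8.67136090e-05,
       -1.35160610e-05,  2.49859916e-03]), 'joint_torque': array([ 1.44445872e-03, -3.41254234e+01, -3.03301549e+01,  7.19201728e-02,
        3.04137392e-02, -8.90265687e-05]), 'tool_pos': array([0.13420453, 0.53288144, 0.20444406]), 'ee_rot': array([-3.13964936e+00, -2.05307386e-04,  2.89475285e+00]), 'wrist_force': array([ 0.06508574, -0.67683758, -0.36432774]), 'wrist_torque': array([-0.0107248 , -0.02739601,  0.02377221]), 'finger_force': 0.0, 'width': 0.09363430712973812}
```

View pics/scene1.png

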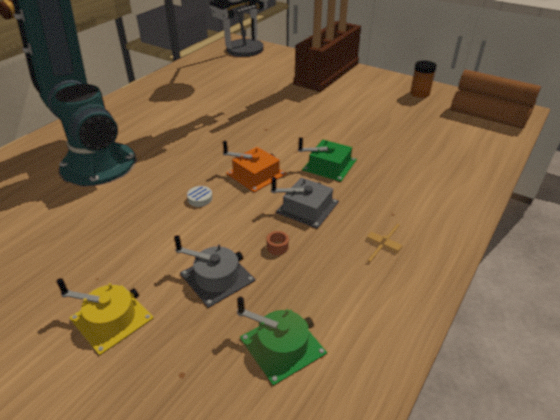

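View pics/top1.png

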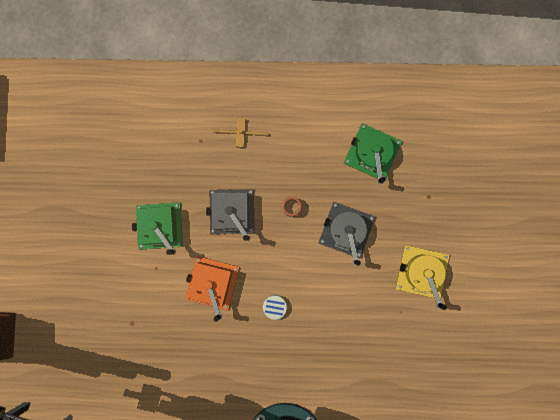

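The grey drum is at about (349,230) in top, with its pin at about (357,262). In scene the drum is at about (215,268) and its pin top at about (178,240). The grey square-cased counter is at (232,212) in top. I'll enlarge both views.

```bash
python3 - <<'E'
import cv2,numpy as np
a=cv2.imread("pics/top1.png")[190:280,305:395]; b=cv2.imread("pics/scene1.png")[225:305,165:265]
a=cv2.resize(a,(400,400),interpolation=cv2.INTER_CUBIC); b=cv2.resize(b,(400,320),interpolation=cv2.INTER_CUBIC)
c=np.zeros((400,800,3),np.uint8); c[:,:400]=a; c[:320,400:]=b
cv2.imwrite("pics/crop1.png",np.clip(c*1.5,0,255).astype(np.uint8))
E
```

```text
(no output)
```

View pics/crop1.png

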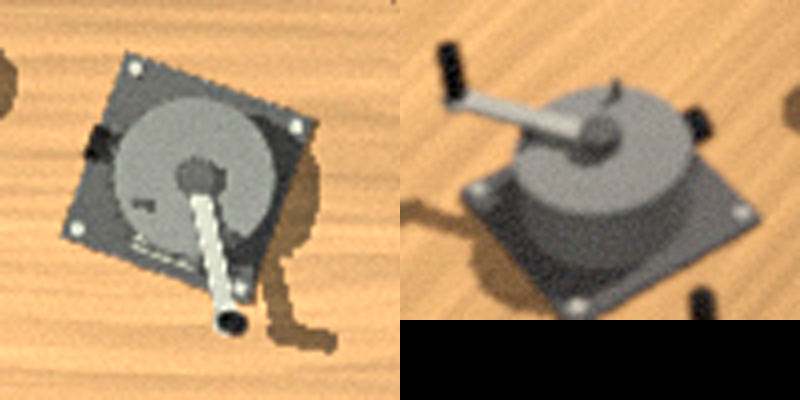

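Enlarged crop, top view: hub (201,178), pin top (233,323), screws (135,68), (297,127), (77,229) and (241,287). Scene part: pin top (47,46), hub top (202,128). I'll triangulate these.

```bash
cat > h.py <<'E'
import numpy as np,cv2
T=dict(np.load("top1.npz"));S=dict(np.load("scene1.npz"))
def P(s): return np.array([[s["fx"],0,s["cx"]],[0,s["fy"],s["cy"]],[0,0,1]])@np.c_[s["R"],s["t"]]
def tri(a,b,A=T,B=S):
    X=cv2.triangulatePoints(P(A),P(B),np.float64(a),np.float64(b));return X[:3,0]/X[3,0]
def ray(s,p,z):
    d=s["R"].T@np.array([(p[0]-s["cx"])/s["fx"],(p[1]-s["cy"])/s["fy"],1]);o=-s["R"].T@s["t"];return o+d*(z-o[2])/d[2]
E
python3 - <<'E'
from h import *
t=lambda u,v:(305+u/4.444,190+v/4.444)
s=lambda u,v:(165+u/4,225+v/4)
pin=tri(t(233,323),s(47,46));hub=tri(t(201,178),s(202,128))
print("pin",pin,"hub",hub)
pt=ray(T,t(233,323),.094);print("pin top-ray",pt, "scene-ray",ray(S,s(47,46),.094))
c=[ray(T,t(*q),.004) for q in((135,68),(297,127),(77,229),(241,287))]
C=np.mean(c,0);print("C",C, "r",np.linalg.norm((pt-C)[:2]), "hub-ray",ray(T,t(201,178),.065))
d=(c[0]+c[1]-c[2]-c[3]);yaw=np.arctan2(d[1],d[0]);print("yaw",np.degrees(yaw))
a=np.degrees(np.arctan2(*(pt-C)[1::-1]));print("lever ang",a,"rel",(a-np.degrees(yaw))%360)
for k in(0,21,42,63,70):
    th=np.radians(a-k);print(k,C[:2]+.085*np.array([np.cos(th),np.sin(th)]))
E
```

```text
pin [ 0.48253204 -0.17300781  0.09355338] hub [ 0.56561127 -0.15549768  0.06386258]
pin top-ray [ 0.48162388 -0.17383134  0.094     ] scene-ray [ 0.48400595 -0.17255755  0.094     ]
C [ 0.56386611 -0.15640727  0.004     ] r 0.0840677293768687 hub-ray [ 0.56277423 -0.15776699  0.065     ]
yaw -18.41168232832834
lever ang -168.038035328048 rel 210.37364700028033
0 [ 0.48071185 -0.17402457]
21 [ 0.47992145 -0.14305461]
42 [ 0.49028218 -0.11385841]
63 [ 0.51041774 -0.09031437]
70 [ 0.51887084 -0.0842933 ]
```

Both views agree: the pin top is at about (0.482,-0.173,0.094), the pivot at (0.564,-0.156) and the radius is 84 mm. The lever is at 192° world, which fits 212° with yaw -19°. The tool's y axis (76°) is close to the mid-swing tangent, so I'll push with the shut fingers' +y face. First I move to a standoff on the pin's -y side.

```bash
for i in 1; do :; done
python3 -m crank '[[1,[-0.021,-0.0265,0],[0,0,0]],[1,[-0.021,-0.0265,0],[0,0,0]],[1,[-0.021,-0.0265,0],[0,0,0]],[1,[-0.021,-0.0265,0],[0,0,0]],[1,[-0.021,-0.0265,0],[0,0,0]],[1,[-0.021,-0.0265,0],[0,0,0]],[1,[-0.021,-0.0265,0],[0,0,0]],[1,[-0.021,-0.0265,0],[0,0,0]]]'
python3 -m crank '[[1,[-0.021,-0.0265,0],[0,0,0]],[1,[-0.021,-0.0265,0],[0,0,0]],[1,[-0.021,-0.0265,0],[0,0,0]],[1,[-0.021,-0.0265,0],[0,0,0]],[1,[-0.021,-0.0265,0],[0,0,0]],[1,[-0.021,-0.0265,0],[0,0,0]],[1,[-0.021,-0.0265,0],[0,0,0]],[1,[-0.021,-0.0265,0],[0,0,0]]]'
python3 -m crank '[[1,[-0.021,-0.0265,0],[0,0,0]],[1,[-0.021,-0.0265,0],[0,0,0]],[1,[-0.021,-0.0265,0],[0,0,0]],[1,[-0.021,-0.0265,0],[0,0,0]],[1,[-0.021,-0.0265,0],[0,0,0]],[1,[-0.021,-0.0265,0],[0,0,0]],[1,[-0.021,-0.0265,0],[0,0,0]],[1,[0,0,0],[0,0,0]]]'
```

```text
time: 0.9
tool_pos: [0.2455, 0.2853, 0.205]
ee_rot: [-3.141, -0.0, 2.895]
wrist_force: [0.1, 0.2, 0.1]
width: 0.0338
finger_force: 0.0
time: 1.7
tool_pos: [0.3567, 0.0388, 0.2051]
ee_rot: [3.141, -0.0, 2.895]
wrist_force: [0.3, -1.0, -0.3]
width: 0.0004
finger_force: 0.0
time: 2.5
tool_pos: [0.4542, -0.1786, 0.2039]
ee_rot: [-3.141, -0.002, 2.891]
wrist_force: [-0.5, 0.2, -0.0]
width: 0.0003
finger_force: 0.0
```

```bash
python3 -m crank '[[1,[-0.013,-0.0115,0],[0,0,0]],[1,[-0.013,-0.0115,0],[0,0,0]],[1,[0,0,0.034],[0,0,0]],[1,[0,0,0.034],[0,0,0]],[1,[0,0,0.034],[0,0,0]],[1,[0,0,0.034],[0,0,0]],[1,[0,0,0],[0,0,0]]]'
python3 - <<'E'
from bench import vision
import cv2,numpy as np
o=[]
for n,(a,b,c,d) in(("top",(190,290,305,405)),("scene",(200,310,140,250))):
    s=vision.snapshot(n);o.append(cv2.resize(cv2.cvtColor(s["color"],cv2.COLOR_RGB2BGR)[a:b,c:d],(400,400),interpolation=cv2.INTER_CUBIC))
cv2.imwrite("pics/pre.png",np.clip(np.hstack(o)*1.4,0,255).astype(np.uint8))
E
```

```text
time: 3.2
tool_pos: [0.4692, -0.2012, 0.0638]
ee_rot: [3.138, -0.012, 2.895]
wrist_force: [-0.3, 0.3, -0.6]
width: 0.0006
finger_force: 0.0
```

View pics/pre.png

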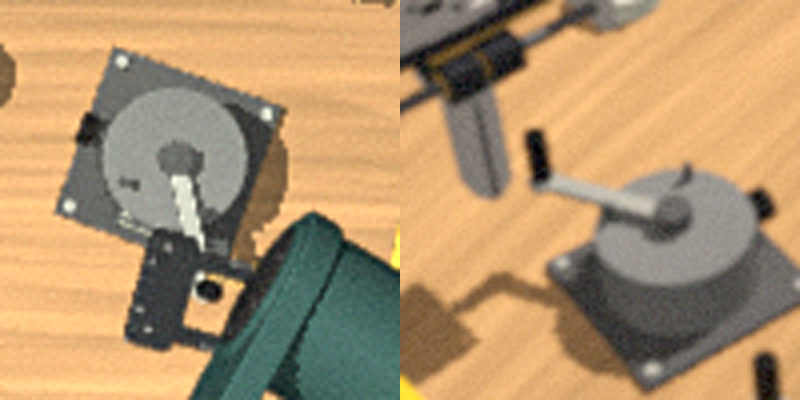

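The picture shows the finger pair (left half of the right-hand crop, tip about (490,190)) clear of the pin (537,150), on its -y side. Height is fine. Next I make contact and sweep most of the arc.

```bash
python3 -m crank '[[1,[-0.006,0.0085,-0.002],[0,0,0]],[1,[0.0046,0.0108,0],[0,0,0]],[1,[0.0031,0.0113,0],[0,0,0]],[1,[0.0015,0.0116,0],[0,0,0]],[1,[0,0.0117,0],[0,0,0]],[1,[-0.0017,0.0116,0],[0,0,0]],[1,[0,0,0],[0,0,0]],[1,[0,0,0],[0,0,0]]]'
```

```text
time: 4.1
tool_pos: [0.488, -0.1401, 0.0713]
ee_rot: [-3.141, -0.001, 2.896]
wrist_force: [-1.7, -2.6, 1.7]
width: 0.0005
finger_force: 1.3
```

In contact at the spring force, with the lever about 0.65 rad along. I'll continue to the stop and check the force.

```bash
python3 -m crank '[[1,[-0.0033,0.0112,0],[0,0,0]],[1,[-0.0049,0.0107,0],[0,0,0]],[1,[-0.004,0.0065,0],[0,0,0]],[1,[0,0,0],[0,0,0]],[1,[0,0,0],[0,0,0]]]'
```

```text
time: 4.6
tool_pos: [0.5066, -0.1158, 0.071]
ee_rot: [-3.141, -0.001, 2.895]
wrist_force: [-2.9, -2.3, -0.9]
width: 0.0007
finger_force: 1.5
```

```bash
python3 -m crank '[[1,[-0.0018,0.0024,0],[0,0,0]],[1,[0,0,0],[0,0,0]],[1,[0,0,0],[0,0,0]]]'; python3 -m crank '[[1,[-0.0018,0.0024,0],[0,0,0]],[1,[0,0,0],[0,0,0]],[1,[0,0,0],[0,0,0]]]'
```

```text
time: 4.9
tool_pos: [0.5089, -0.1141, 0.0712]
ee_rot: [-3.142, -0.0, 2.895]
wrist_force: [-2.7, -2.4, -2.0]
width: 0.0003
finger_force: 1.6
time: 5.2
tool_pos: [0.5115, -0.1121, 0.0714]
ee_rot: [-3.142, 0.0, 2.895]
wrist_force: [-3.1, -2.2, -1.8]
width: 0.0003
finger_force: 1.7
```

```bash
python3 -m crank '[[1,[-0.0015,0.0024,0],[0,0,0]],[1,[0,0,0],[0,0,0]],[1,[0,0,0],[0,0,0]]]'; python3 - <<'E'
from bench import vision,robot
import cv2,numpy as np
o=[]
for n,(a,b,c,d) in(("top",(190,290,305,405)),("scene",(200,310,140,250))):
    s=vision.snapshot(n);o.append(cv2.resize(cv2.cvtColor(s["color"],cv2.COLOR_RGB2BGR)[a:b,c:d],(400,400),interpolation=cv2.INTER_CUBIC))
cv2.imwrite("pics/mid.png",np.clip(np.hstack(o)*1.4,0,255).astype(np.uint8))
E
```

```text
time: 5.5
tool_pos: [0.5135, -0.1101, 0.0714]
ee_rot: [3.142, -0.0, 2.895]
wrist_force: [-2.9, -2.6, -2.0]
width: 0.0007
finger_force: 1.7
```

View pics/mid.png

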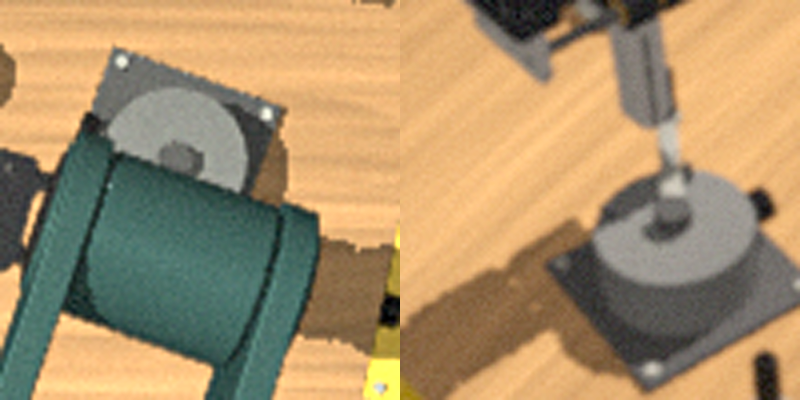

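The lever arm now runs from the hub (672,210) up to about (668,130) behind the fingers, and the force is still only the spring's. I'll work out its angle from that and edge on until the force rises.

```bash
python3 - <<'E'
from h import *
q=lambda u,v:(140+(u-400)/3.636,200+v/3.636)
for u in(664,668,672):
    p=ray(S,q(u,130),.058);d=p-[.5645,-.1565,0];print(p,np.degrees(np.arctan2(d[1],d[0])),np.hypot(d[0],d[1]))
E
python3 -m crank '[[1,[-0.0015,0.0024,0],[0,0,0]],[1,[0,0,0],[0,0,0]],[1,[0,0,0],[0,0,0]]]'; python3 -m crank '[[1,[-0.001,0.002,0],[0,0,0]],[1,[0,0,0],[0,0,0]],[1,[0,0,0],[0,0,0]]]'
```

```text
[ 0.51814985 -0.1018045   0.058     ] 130.27866231901422 0.07169333725695198
[ 0.52018344 -0.10047965  0.058     ] 128.34680347950908 0.07142994661972478
[ 0.52221682 -0.09915493  0.058     ] 126.40307262701268 0.0712483223180949
time: 5.9
tool_pos: [0.5152, -0.1084, 0.0714]
ee_rot: [-3.141, -0.001, 2.895]
wrist_force: [-3.6, -2.7, -1.5]
width: 0.0002
finger_force: 2.2
time: 6.2
tool_pos: [0.5155, -0.1081, 0.0714]
ee_rot: [-3.137, -0.003, 2.895]
wrist_force: [-6.8, -7.2, 0.8]
width: 0.0003
finger_force: 4.1
```

The stop has been reached: the TCP barely moved and the force rose to 10 N. I'll press slightly more and hold for about 0.8 s.

```bash
python3 -m crank '[[1,[-0.001,0.002,0],[0,0,0]],[1,[0,0,0],[0,0,0]],[1,[0,0,0],[0,0,0]],[1,[0,0,0],[0,0,0]],[1,[0,0,0],[0,0,0]],[1,[0,0,0],[0,0,0]],[1,[0,0,0],[0,0,0]],[1,[0,0,0],[0,0,0]]]'; python3 -m crank '[[1,[0,0,0],[0,0,0]],[1,[0,0,0],[0,0,0]],[1,[0,0,0],[0,0,0]]]'
```

```text
time: 7.0
tool_pos: [0.5157, -0.1079, 0.0714]
ee_rot: [-3.134, -0.005, 2.894]
wrist_force: [-9.1, -9.2, 1.0]
width: 0.0004
finger_force: 6.0
time: 7.3
tool_pos: [0.5157, -0.1079, 0.0714]
ee_rot: [-3.134, -0.005, 2.894]
wrist_force: [-9.4, -9.4, 1.3]
width: 0.0006
finger_force: 6.0
```

```bash
python3 -m crank '[[1,[0.001,-0.003,-0.03],[0,0,0]],[1,[0,0,-0.04],[0,0,0]],[1,[0,0,-0.04],[0,0,0]],[1,[0.03,0.035,-0.02],[0,0,0]],[1,[0.03,0.035,0],[0,0,0]],[1,[0.03,0.035,0],[0,0,0]],[1,[0.03,0.035,0],[0,0,0]],[1,[0.03,0.035,0],[0,0,0]]]'
python3 -m crank '[[1,[0.03,0.035,0],[0,0,0]],[1,[0,0,0],[0,0,0]],[1,[0,0,0],[0,0,0]],[1,[0,0,0],[0,0,0]]]'
python3 - <<'E'
from bench import vision
import cv2,numpy as np
o=[]
for n in("top","scene"):
    s=vision.snapshot(n);o.append(cv2.resize(cv2.cvtColor(s["color"],cv2.COLOR_RGB2BGR)[100:340,100:420],(400,300)) if n=="scene" else cv2.resize(cv2.cvtColor(s["color"],cv2.COLOR_RGB2BGR)[180:300,180:400][:, 60:],(400,300)))
cv2.imwrite("pics/end.png",np.clip(np.hstack(o)*1.4,0,255).astype(np.uint8))
E
```

```text
time: 8.1
tool_pos: [0.4141, 0.1017, 0.2027]
ee_rot: [3.137, 0.003, 2.895]
wrist_force: [0.5, 0.2, 0.3]
width: -0.0
finger_force: 0.0
time: 8.5
tool_pos: [0.3944, 0.1399, 0.2019]
ee_rot: [3.14, 0.001, 2.894]
wrist_force: [0.6, -0.7, -0.4]
width: 0.0002
finger_force: 0.0
```

View pics/end.png

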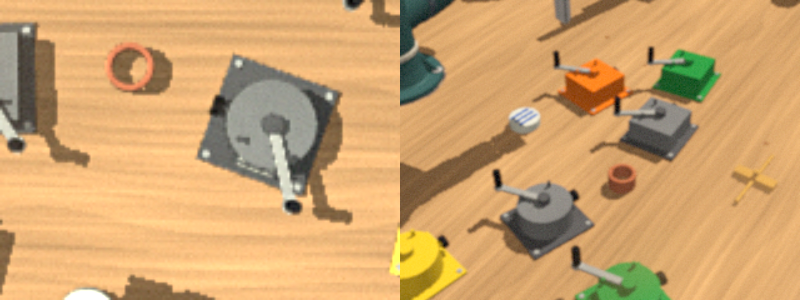

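The drum lever is back at rest, with its pin at about (292,207) in the top crop. The square counter is untouched and the arm is clear.

```bash
python3 -c "
from bench import robot
print(robot.close_job())"
```

```text
the job is handed in; nothing more can be done
None
```

I swung the round drum counter's lever clockwise to its stop, held it there for about a second and let go; the last picture shows it back at rest, the square counter's lever was never touched, and the job was handed in at about 8.6 s.

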